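# Clock the eccentric bush of a microscope focus spindle

## Robot

A 7-joint arm with a two-finger parallel gripper is mounted at the origin on the work surface. World frame = base frame: x ahead of the robot, y to its left, z up, the work surface at z = 0. Lengths are in m, angles in degrees, forces in N, time in s.
With the tool pointing down it reaches from about 0.4 to 0.875 m from the base axis. Payload 6.5 kg.
Tool frame: the origin (TCP) lies at the very end of the fingers, on their centre line; the grasp point (between the pads) lies 19 mm behind it (grip_depth is the distance from the TCP to the grasp point, in m); z points along the fingers, y is the line along which they close (so a half turn about z gives the same grasp; the last joint's range is limited). The gripper opens to 88 mm and grips with 3 to 60 N. Pads are 18 mm wide; open, the fingers measure 123 mm over their backs; the gripper's body (75 mm by 187 mm) begins 45 mm behind the grasp point.
Start: joints at [68.973, 30.733, -0.252, 88.115, 0.149, 61.152, -4.079], TCP at [0.193, -0.621, 0.239] pointing down, gripper open.
Joint ranges: [-154.64, 154.64], [-21.42, 123.67], [-72.66, 72.17], [13.99, 137.28], [-74.86, 254.86], [10.95, 109.41], [-158.01, 158.01]. Speed limits (degrees/s): [136.94, 136.94, 180, 180, 180, 180, 180].

## Interface

Orientations are given as [roll, pitch, yaw] about the fixed x, y, z axes, in that order (R = Rz(yaw) Ry(pitch) Rx(roll)).
In Python, from plant import state, read_camera, camera_info, finish_job, grip_depth gives the robot as it stands. The module is installed in compiled form; this text tells all that it offers.
- The arm moves only by the tool play_rows, never from a script. Its argument "targets" is a list of rows, each an object with "dp": the shift along the tool's x, y, z each as a share of 3 cm, from -1 to 1, a list of three; "rotation": the turn, a rotation vector about the tool's x, y, z each as a share of 0.12 rad, from -1 to 1, a list of three; "grip": the opening, from 0 (shut) to 1 (fully open). In form: [{"dp": [tx, ty, tz], "rotation": [wx, wy, wz], "grip": grip}, ...]. A call has 1 to 8 rows; each row shifts and turns the commanded pose from where the row before left it, along the tool's axes as they then stand; what a row does not reach is not made up. A row lasts 1/8 s, in which the tool goes at most 62.5 mm and 10.7 degrees, less where a joint would pass 70% of its speed; a pose out of reach is approached as far as the arm can. A call with a number of a shift or a turn outside -1 to 1 is refused whole. A call with a gripper value outside its range is refused whole. The fingers move at their own pace and stop on an object; "newtons" is the grip in N (left out, the last holds). Time passes only in rows, so rows that do not move let the fingers close. It gives the time, the measured TCP pose, the force, the opening and the grip force at its end, in the units of the state.
- state(): the state, without advancing time (a new reading comes with each control period).
- read_camera(name): name is "side" or "top" or "wrist"; returns the picture (400x640x3 uint8, red, green, blue); there is no depth.
- camera_info(name): a dict with "intrinsics" (3x3 intrinsics, pixels), "D" ([k1, k2, p1, p2, k3] as OpenCV has them; the pictures are not rectified), "pose" (4x4, takes a point from camera to world coordinates); the wrist camera has in their place "tool_from_camera" (4x4, takes a point from camera to tool coordinates, whose origin is the TCP and whose axes are the flange's). Camera axes: x right, y up, looking along -z (the intrinsics and any distortion apply to the point x, -y, -z); pixel columns grow to the right and rows downward; lengths in m; the calibration is good to about 2 mm. A picture is of the moment at which its call begins: read the wrist's pose just before it. camera_info takes no time and is no camera call.
- finish_job(): hands the job in; it is judged then, once.
The state is a dict: "clock": time; "joint_pos": joint angles; "dq": joint speeds; "joint_efforts": joint torques, N m; "tcp_pos": TCP position; "orientation": TCP orientation; "wrist_force": force on the tool from outside, world axes, zero at the start; "moment": the same for the moment, N m; "opening": finger opening in m; "grip_force": force on a finger pad.
Only numpy, scipy, OpenCV 4.12 (cv2) and the standard library are available. Lean on these libraries where they do the work, as an engineer would, in place of code of your own. Each camera call takes 0.05 s, during which the arm holds its last target. There are 200 camera calls.

## Task

Clock the runout of this microscope focus spindle: slide the indicator arm down by its grip until the plunger sits on the brass bush and the needle has gone a little over half way round, then turn the spindle in its V-blocks by one of its black knobs until both the lowest and the highest reading have passed under the plunger. Leave it at the highest reading, the bush's high side straight up, with the spindle lying in both V-blocks and the plunger still resting on it. Keep the fingers off the bush, do not run the plunger to the end of its travel, and leave the other things on the bench alone.

Things in the scene. Friction and masses are not known exactly. Their poses are not given: they have to be found in the camera images.
- stand: Comparator stand, fixed. Dark steel plate 250 x 130 x 30 mm (x, y, z); origin under its centre, on the bench. x points from spindle to column, y along the spindle, z up. Two steel V-blocks (56 mm in x, 30 mm in y, tops 100 mm above the bench) at x = -45, y = -31 and +31 mm carry the spindle; its knobs overhang the plate, one towards the robot. Column at x = 80 mm: 22 mm diameter, top at 228 mm.
- nest (a point): Point on the stand where the middle of the spindle's axis belongs: x = -45 mm, y = 0, 95 mm above the bench; axes as the stand's.
- carriage (a joint): Indicator arm on the column, in m: 0 at the top, growing downwards to 0.075. Stays where left; takes about 5 N to slide. The arm (18 mm square bar, centre line 200 mm above the bench at 0) reaches 125 mm from the column to over the bush. Sprung-out plunger tip: 165 mm above the bench at 0; it meets the bush at 0.048 (high side up) to 0.052 (low side up).
- lift_grip (a point): Centre of the black upright hand grip on the indicator arm, taken from above: round, 22 mm diameter, 45 mm tall; the point is 27 mm above the arm's upper face, 18 mm below the grip's top. It rides with the arm. 65 mm from the plunger line (26 mm clear of the dial) and 60 mm from the column's axis; fingers closing along the stand's y axis have room.
- plunger (a joint): How far the indicator's plunger is pushed in, in m: 0 = sprung out, free; 0.0125 = end of its travel. Spring force 0.8 N at 0, 1.8 N at the end; ball tip of 5 mm radius. Set to 0.005 to 0.007 at the start, it neither leaves the bush at its low side nor runs to its end at the high side.
- needle (a joint): Angle of the black needle on the white, upward-facing dial (56 mm diameter, straight above the bush, face 31 mm above the arm's centre line), in rad, clockwise seen from above: 0 with the plunger out (needle along the stand's +x, at the doubled graduation), one whole turn (6.283) for 10 mm of plunger, long graduations every 1 mm.
- plunger_tip (a point): Lowest point of the plunger's tip; it lies straight above the middle of the spindle.
- spindle: Microscope fine-focus spindle, loose, about 0.5 kg with its bush, 200 mm long, lying along the stand's y axis in the V-blocks; origin in its middle, on its axis; y along the axis. Steel shaft 16 mm diameter; 26 mm shoulders just outside the V-blocks let it slide 2 mm along at most. A black knob at each end.
- knob_near (a point): Centre, on the spindle's axis, of the black knob at the spindle's +y end, towards the robot: diameter 44 mm, 24 mm wide, 88 mm from the spindle's middle, 95 mm above the bench. Pinch it across its diameter from above, fingers closing square to the spindle; swinging the gripper about the spindle's axis, up to 45 degrees either way, turns the spindle. A light pinch (12 N) is enough. White dot on its face.
- knob_far (a point): The same for the knob at the -y end, away from the robot.
- bush_axis (a point): Brass bush in the middle of the spindle, fast on it: diameter 40 mm, 14 mm wide, 2 mm off centre, so the dial changes by 4 mm over half a turn. The point lies on the spindle's axis; z points to the bush's high side, y along the spindle. Highest reading: z straight up; lowest: straight down. Starts within 2.2 rad either way of high side up.
- bush: The same bush as a body; same origin and axes.
- well_plate: Bystander: clear multiwell plate 127 x 85 x 21 mm, origin at the centre of its underside.
- eyepiece: Bystander: black eyepiece, 42 mm diameter, 66 mm tall, standing; origin at the centre of its underside.
- objective: Bystander: metal objective, 31 mm diameter, 60 mm tall, standing; origin at the centre of its underside.
- screwdriver: Bystander: black-handled screwdriver 180 mm long, lying; origin under its middle.
Mind the look-alikes: they are no part of the job. What is shaped like the spindle but orange is not meant.

How it is judged (in metres and radians):
On the way, in this order (a step that is already met when the one before it is completed fails the run):
1. the arm is down with the plunger on the bush, pushed in 3 to 8 mm (value of joint plunger between 0.003 and 0.008 m and contact force between plunger and bush above 0.2 N and value of joint carriage above 0.045 m), for 0.2 s.
2. the low side of the bush has come under the plunger, which rides on it (within 0.4 rad) (angle between bush_axis's own z axis and vertical above 2.74 rad and value of joint plunger above 0.0003 m), for 0.1 s.
At the end, for the whole second after the job is handed in: The bush's high side points straight up within 0.35 rad (20 degrees), with the plunger resting on it, pushed in 2 to 12 mm; the spindle lies still in its V-blocks (middle within 4 mm of its place, parallel within 0.03 rad) (angle between bush_axis's own z axis and vertical below 0.35 rad and value of joint plunger between 0.002 and 0.012 m and contact force between plunger and bush above 0.2 N and distance between bush_axis and nest below 0.004 m and angle between the y axis of spindle and the y axis of stand, either way round below 0.03 rad and angular speed of spindle below 0.1 rad/s and linear speed of spindle below 0.02 m/s); the robot touches nothing.
It fails at once if the plunger is driven to the end of its travel (over 12.2 mm) (value of joint plunger above 0.0122 m).
It fails at once if the fingers touch the bush (contact force between the fingers and bush above 1 N).
It fails at once if the spindle is lifted out of its V-blocks or pushed off them (over 15 mm) (distance between bush_axis and nest above 0.015 m).
It fails at once if a bystander is moved over 20 mm (distance of any of well_plate, eyepiece, objective, screwdriver from where it was at the start of the episode above 0.02 m).
It also fails if it takes over 72 s, if anything falls off the work surface, if the arm or the gripper's body presses on something with over 40 N, if the wrist force passes 120 N, or if a joint passes its speed limit or range.

## Working session

There is one attempt and no reset: what is moved stays moved. The work goes in short steps, Python scripts to look and compute and a tool call to move; the robot and the scene stay as the last step left them, time stands still between calls to the robot, and variables do not carry over. Pictures are saved under pics/ and viewed, at most 10 in all, crops included, and the job is handed in when it is done.

Besides the shell and the picture viewer there is one more tool, called after "Request:" as a command line: name --argument value ..., lists and objects as JSON in quotes. play_rows: Moves the arm, as the interface text tells. Shift numbers are shares of 3 cm and turn numbers shares of 0.12 rad, none past 1 either way. Its arguments: {"type":"object","properties":{"targets":{"type":"array","items":{"type":"object","properties":{"dp":{"type":"array","items":{"type":"number","minimum":-1,"maximum":1}},"rotation":{"type":"array","items":{"type":"number","minimum":-1,"maximum":1}},"grip":{"type":"number"}}}},"newtons":{"type":"number"}},"required":["targets"]}

```bash
mkdir -p pics; python3 - <<'E'
from plant import *
import cv2,numpy as np
s=state();print(s)
print(grip_depth() if callable(grip_depth) else grip_depth)
for n in ["side","top","wrist"]:
    im=read_camera(n);cv2.imwrite(f"pics/{n}0.png",im[:,:,::-1]);i=camera_info(n)
    for k,v in i.items(): print(n,k,np.round(v,4).tolist())
a=cv2.imread("pics/side0.png");b=cv2.imread("pics/top0.png")
E
```

```text
{'clock': 0.0, 'joint_pos': array([68.97351578, 30.77599008, -0.2543338 , 88.16940687,  0.14894272,
       61.15040918, -4.07939089]), 'dq': array([ 0.01721001, -0.03146383, -0.04538445, -0.00330971,  0.02124045,
        0.01710376,  0.02704729]), 'joint_efforts': array([ 1.51638025e-03, -5.70987082e+01,  9.91470851e-01, -2.51603419e+01,
       -5.61939168e-02,  1.80505594e-02,  1.74802831e-04]), 'tcp_pos': array([ 0.19238198, -0.62025414,  0.23786489]), 'orientation': array([-1.79904780e+02,  6.99098282e-03,  1.72377005e+01]), 'wrist_force': array([-0.28419388,  0.68403853, -0.34140034]), 'moment': array([-0.03827165, -0.01902034, -0.02926751]), 'grip_force': 0.0, 'opening': 0.08818562563434036}
0.0187
side intrinsics [[489.1773, 0.0, 313.854], [0.0, 489.1773, 201.8224], [0.0, 0.0, 1.0]]
side D [-0.1364, 0.0, 0.0, 0.0, 0.0]
side pose [[0.9991, 0.0222, -0.0374, 0.5362], [-0.043, 0.6358, -0.7707, -1.0587], [0.0067, 0.7716, 0.6361, 1.0545], [0.0, 0.0, 0.0, 1.0]]
top intrinsics [[370.5566, 0.0, 319.0636], [0.0, 370.5566, 197.2776], [0.0, 0.0, 1.0]]
top D [0.01, 0.0, 0.0, 0.0, 0.0]
top pose [[-0.0015, 0.9864, -0.1645, 0.3978], [-1.0, -0.0001, 0.0087, -0.0156], [0.0085, 0.1646, 0.9863, 1.1785], [0.0, 0.0, 0.0, 1.0]]
wrist intrinsics [[288.8479, 0.0, 318.638], [0.0, 288.8479, 200.3183], [0.0, 0.0, 1.0]]
wrist D [-0.045, 0.0, 0.0, 0.0, 0.0]
wrist tool_from_camera [[0.0007, 0.9615, 0.2748, 0.0719], [1.0, -0.0008, 0.0003, -0.0005], [0.0005, 0.2748, -0.9615, -0.147], [0.0, 0.0, 0.0, 1.0]]
```

View pics/top0.png

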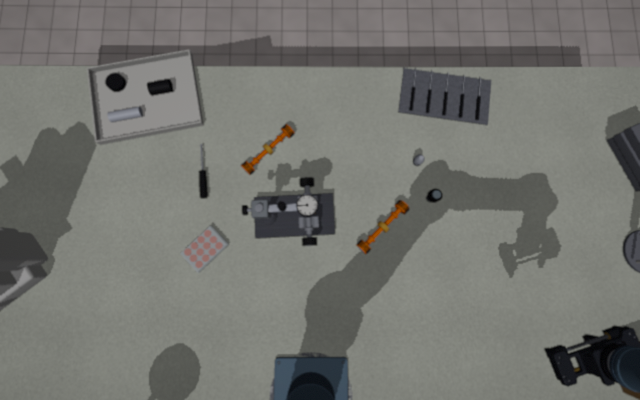

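View pics/side0.png

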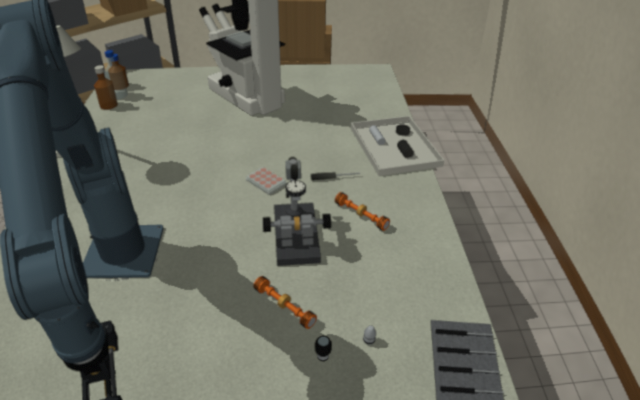

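```bash
cat > h.py <<'E'
from plant import *
import cv2,numpy as np
from scipy.spatial.transform import Rotation as R
def cam(n,s=None):
    i=camera_info(n)
    if n!="wrist": return i["intrinsics"],np.array(i["D"]),np.array(i["pose"])
    s=s or state();T=np.eye(4);T[:3,:3]=R.from_euler("xyz",s["orientation"],degrees=True).as_matrix();T[:3,3]=s["tcp_pos"]
    return i["intrinsics"],np.array(i["D"]),T@np.array(i["tool_from_camera"])
def ray(c,uv):
    K,D,P=c
    p=cv2.undistortPoints(np.array([[uv]],float),np.array(K),D)[0,0]
    return P[:3,3],P[:3,:3]@np.array([p[0],-p[1],-1])
def onz(c,uv,z):
    o,d=ray(c,uv);return o+d*(z-o[2])/d[2]
def proj(c,X):
    K,D,P=c
    q=P[:3,:3].T@(np.array(X)-P[:3,3]);q=q*[1,-1,-1]
    return cv2.projectPoints(q.reshape(1,3),np.zeros(3),np.zeros(3),np.array(K),D)[0][0,0]
def snap(n,f):
    s=state();im=read_camera(n)[:,:,::-1].copy();cv2.imwrite(f"pics/{f}.png",im);return im,cam(n,s)
E
python3 - <<'E'
from h import *
c=cam("top")
for n,uv,z in [("far",(307,182),.117),("near",(310,241),.117),("dial",(307,205),.231),("grip",(282,206),.254)]: print(n,onz(c,uv,z).round(4))
b=cv2.imread("pics/top0.png")[150:280,170:450];cv2.imwrite("pics/topc.png",cv2.resize(b,(784,364),interpolation=cv2.INTER_CUBIC))
E
```

```text
far [0.6201 0.0102 0.117 ]
near [0.4486 0.001  0.117 ]
dial [0.5356 0.0072 0.231 ]
grip [0.5297 0.0696 0.254 ]
```

View pics/topc.png

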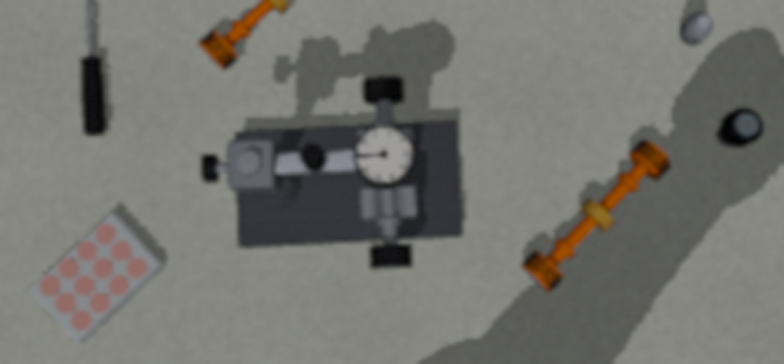

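Request:
play_rows --targets '[{"dp": [0.5, 0, -0.6], "rotation": [0, 0, -0.6], "grip": 1}, {"dp": [0.7, 0, -0.6], "rotation": [0, 0, -1], "grip": 1}, {"dp": [0.7, 0, -0.6], "rotation": [0, 0, -1], "grip": 1}, {"dp": [0.7, 0, -0.6], "rotation": [0, 0, -1], "grip": 1}, {"dp": [0.7, 0, -0.6], "rotation": [0, 0, -1], "grip": 1}, {"dp": [0.7, 0, -0.6], "rotation": [0, 0, -1], "grip": 1}, {"dp": [0.7, 0, -0.4], "rotation": [0, 0, -1], "grip": 1}, {"dp": [0.7, 0, 0], "rotation": [0, 0, -1], "grip": 1}]'

```text
clock: 1.15
tcp_pos: [0.3138, -0.5205, 0.3595]
orientation: [179.9, 0.0, 69.7]
wrist_force: [-0.1, 0.1, -0.5]
opening: 0.088
grip_force: 0.0
```

Request:
play_rows --targets '[{"dp": [0.7, 0, 0], "rotation": [0, 0, -1], "grip": 1}, {"dp": [0.7, 0, 0], "rotation": [0, 0, -1], "grip": 1}, {"dp": [0.7, 0, 0], "rotation": [0, 0, -1], "grip": 1}, {"dp": [0.7, 0, 0], "rotation": [0, 0, -0.45], "grip": 1}, {"dp": [0.7, 0.5, 0], "rotation": [0, 0, 0], "grip": 1}, {"dp": [0.7, 0.5, 0], "rotation": [0, 0, 0], "grip": 1}, {"dp": [0.7, 0.5, 0], "rotation": [0, 0, 0], "grip": 1}, {"dp": [0.5, 0.5, 0], "rotation": [0, 0, 0], "grip": 1}]'

```text
clock: 2.15
tcp_pos: [0.3836, -0.3566, 0.3586]
orientation: [-180.0, -0.0, 93.2]
wrist_force: [-0.0, -0.7, -0.6]
opening: 0.0878
grip_force: 0.0
```

Request:
play_rows --targets '[{"dp": [0.9, 0.5, 0], "grip": 1}, {"dp": [1, 0.5, 0], "grip": 1}, {"dp": [1, 0.5, 0], "grip": 1}, {"dp": [1, 0.5, 0], "grip": 1}, {"dp": [1, 0.5, 0], "grip": 1}, {"dp": [1, 0.5, 0], "grip": 1}, {"dp": [1, 0.4, 0], "grip": 1}, {"dp": [1, 0.4, 0], "grip": 1}]'

```text
validation failed for argument at $.ta...
```

Request:
play_rows --targets '[{"dp": [1, 0.4, 0], "grip": 1}, {"dp": [1, 0.3, 0], "grip": 1}, {"dp": [0.8, 0, 0], "grip": 1}, {"dp": [0.6, 0, 0], "grip": 1}, {"dp": [0.3, 0, 0], "grip": 1}, {"dp": [0, 0, 0], "grip": 1}]'

```text
validation failed for argument at $.ta...
```

```bash
python3 - <<'E'
from h import *
im,c=snap("wrist","w1");s=state();print(s["tcp_pos"],s["orientation"])
E
```

```text
[ 0.38585449 -0.35412149  0.35868683] [ 1.79936953e+02 -8.13563709e-02  9.34501576e+01]
```

View pics/w1.png

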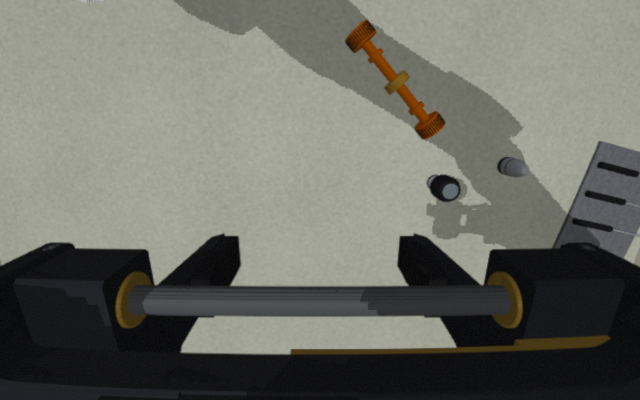

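The wrist view shows only the orange decoy (395,80), eyepiece (445,187) and objective; the rows were refused for want of the "rotation" field, so I repeat them.

Request:
play_rows --targets '[{"dp": [0.9, 0.5, 0], "rotation": [0, 0, 0], "grip": 1}, {"dp": [1, 0.5, 0], "rotation": [0, 0, 0], "grip": 1}, {"dp": [1, 0.5, 0], "rotation": [0, 0, 0], "grip": 1}, {"dp": [1, 0.5, 0], "rotation": [0, 0, 0], "grip": 1}, {"dp": [1, 0.5, 0], "rotation": [0, 0, 0], "grip": 1}, {"dp": [1, 0.5, 0], "rotation": [0, 0, 0], "grip": 1}, {"dp": [1, 0.5, 0], "rotation": [0, 0, 0], "grip": 1}, {"dp": [1, 0.5, 0], "rotation": [0, 0, 0], "grip": 1}]'

```text
clock: 3.2
tcp_pos: [0.49, -0.114, 0.3586]
orientation: [-180.0, 0.0, 93.2]
wrist_force: [0.6, -0.5, -0.2]
opening: 0.0883
grip_force: 0.0
```

Request:
play_rows --targets '[{"dp": [0.8, 0.5, 0], "rotation": [0, 0, 0], "grip": 1}, {"dp": [0.6, 0.4, 0], "rotation": [0, 0, 0], "grip": 1}, {"dp": [0.4, 0, 0], "rotation": [0, 0, 0], "grip": 1}, {"dp": [0, 0, 0], "rotation": [0, 0, 0], "grip": 1}]'

```text
clock: 3.7
tcp_pos: [0.5133, -0.0586, 0.3586]
orientation: [-180.0, 0.0, 93.3]
wrist_force: [-0.0, -0.1, -0.5]
opening: 0.0879
grip_force: 0.0
```

```bash
python3 - <<'E'
from h import *
im,c=snap("wrist","w2");s=state();print(s["tcp_pos"],s["orientation"])
E
```

```text
[ 0.5133168  -0.05956552  0.35861809] [-1.79969463e+02  3.33820170e-02  9.31942595e+01]
```

View pics/w2.png

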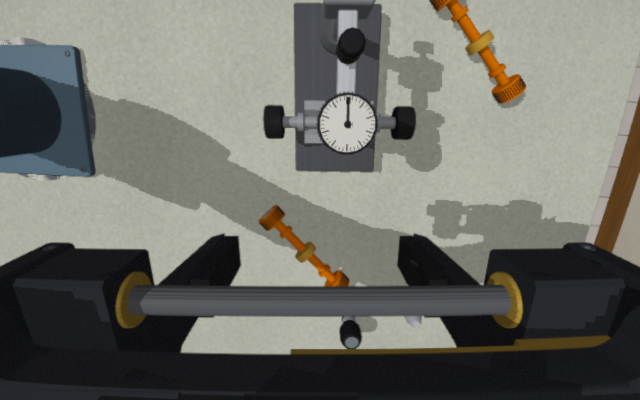

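```bash
python3 - <<'E'
from h import *
im=cv2.imread("pics/w2.png");c=cam("wrist")
g=cv2.cvtColor(im,cv2.COLOR_BGR2GRAY)
m=cv2.inRange(im[:230],(190,190,185),(255,255,255));m=cv2.morphologyEx(m,cv2.MORPH_CLOSE,np.ones((5,5)))
for k in cv2.findContours(m,0,2)[0]:
    if cv2.contourArea(k)>1000:
        e=cv2.minEnclosingCircle(k);print("dial",e,onz(c,e[0],.231))
def blob(x0,x1,y0,y1,t=45):
    s=(g[y0:y1,x0:x1]<t).astype(np.uint8);n,l,st,ce=cv2.connectedComponentsWithStats(s);i=1+np.argmax(st[1:,4]);return st[i]+[x0,y0,0,0,0],ce[i]+[x0,y0]
for n,b in [("near",(255,290,95,150)),("far",(388,425,95,150)),("grip",(330,372,20,70))]:
    st,ce=blob(*b,t=35);print(n,st,ce,[onz(c,ce,z).round(4) for z in (.095,.107,.24,.254)])
print(c[2][:3,3])
for x in (285,275): pass
b=im[:150,240:430];cv2.imwrite("pics/w2c.png",cv2.resize(b,None,fx=4,fy=4,interpolation=cv2.INTER_CUBIC))
E
```

```text
dial ((346.83056640625, 123.35545349121094), 26.79458236694336) [0.53650482 0.00868529 0.231     ]
near [265 107  19  31 522] [273.65708812 121.90804598] [array([0.4487, 0.0034, 0.095 ]), array([0.4505, 0.0036, 0.107 ]), array([0.4705, 0.0064, 0.24  ]), array([0.4726, 0.0067, 0.254 ])]
far [391 107  24  32 618] [403.32847896 122.88349515] [array([0.6275, 0.0124, 0.095 ]), array([0.6241, 0.0124, 0.107 ]), array([0.5861, 0.0123, 0.24  ]), array([0.5821, 0.0123, 0.254 ])]
grip [336  29  30  35 690] [350.74202899  45.9057971 ] [array([0.5467, 0.1051, 0.095 ]), array([0.5457, 0.1024, 0.107 ]), array([0.5339, 0.0723, 0.24  ]), array([0.5326, 0.0691, 0.254 ])]
[0.51034817 0.0120179  0.50558748]
```

View pics/w2c.png

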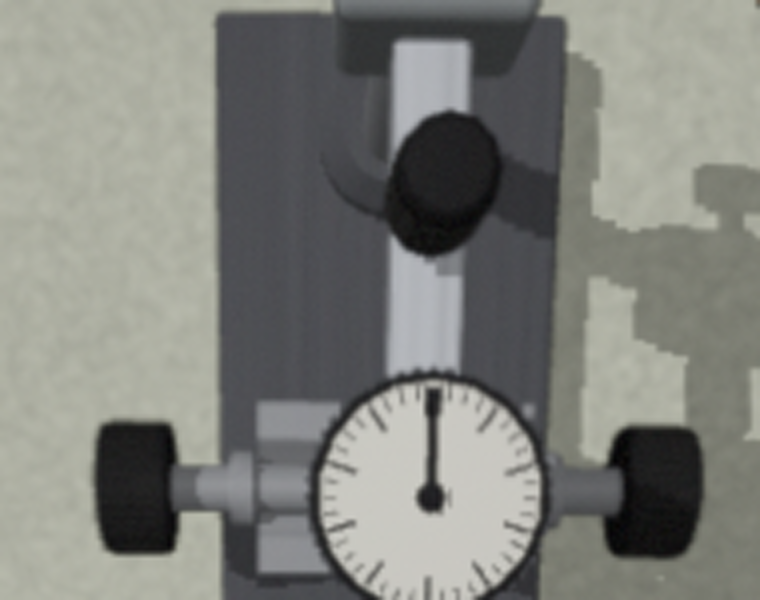

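The crop shows the dial hub (347,124), needle at the doubled graduation pointing along +x, the grip's top at (353,41) and the knobs at (274,122) and (403,123). Now I go over the grip and down.

Request:
play_rows --targets '[{"dp": [0.6, 0.2, 0], "rotation": [0, 0, 0], "grip": 1}, {"dp": [1, 0.3, 0], "rotation": [0, 0, 0], "grip": 1}, {"dp": [1, 0.3, 0], "rotation": [0, 0, 0], "grip": 1}, {"dp": [1, 0.1, 0.2], "rotation": [0, 0, 0], "grip": 1}, {"dp": [0.6, 0, 0.5], "rotation": [0, 0, 0], "grip": 1}, {"dp": [0.18, 0, 0.8], "rotation": [0, 0, 0], "grip": 1}, {"dp": [0, 0, 0.8], "rotation": [0, 0, 0], "grip": 1}, {"dp": [0, 0, 0.3], "rotation": [0, 0, 0], "grip": 1}]'

```text
clock: 4.75
tcp_pos: [0.5327, 0.0722, 0.2795]
orientation: [-179.9, 0.1, 93.1]
wrist_force: [-0.3, 0.2, -0.1]
opening: 0.0881
grip_force: 0.0
```

```bash
python3 - <<'E'
from h import *
s=state();print(s["tcp_pos"],s["wrist_force"])
im,c=snap("wrist","w3")
E
```

```text
[0.53274063 0.07221953 0.27946261] [-0.34329746  0.23859332 -0.07610697]
```

View pics/w3.png

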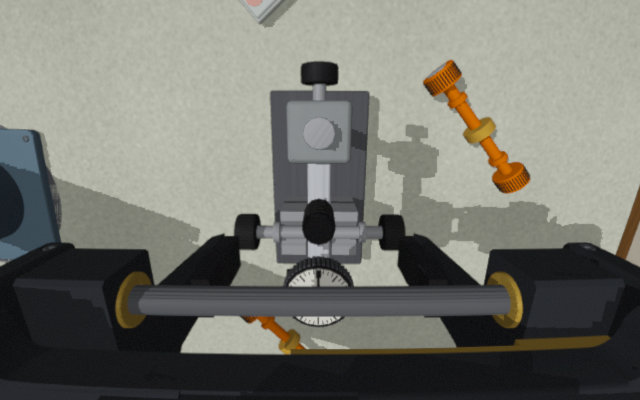

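The grip's top sits at (319,207), midway between the fingers; I descend, close gently and then lower.

Request:
play_rows --targets '[{"dp": [0.03, 0, 0.8], "rotation": [0, 0, 0], "grip": 1}, {"dp": [0, 0, 0.8], "rotation": [0, 0, 0], "grip": 1}, {"dp": [0, 0, 0.35], "rotation": [0, 0, 0], "grip": 0.6}, {"dp": [0, 0, 0], "rotation": [0, 0, 0], "grip": 0.3}, {"dp": [0, 0, 0], "rotation": [0, 0, 0], "grip": 0}, {"dp": [0, 0, 0], "rotation": [0, 0, 0], "grip": 0}, {"dp": [0, 0, 0], "rotation": [0, 0, 0], "grip": 0}, {"dp": [0, 0, 0], "rotation": [0, 0, 0], "grip": 0}]' --newtons 20

```text
clock: 5.8
tcp_pos: [0.5334, 0.0747, 0.2224]
orientation: [180.0, 0.0, 93.2]
wrist_force: [-0.1, -1.1, 0.0]
opening: 0.0301
grip_force: 0.0
```

Request:
play_rows --targets '[{"dp": [0, 0, 0], "rotation": [0, 0, 0], "grip": 0}, {"dp": [0, 0, 0], "rotation": [0, 0, 0], "grip": 0}, {"dp": [0, 0, 0], "rotation": [0, 0, 0], "grip": 0}]'

```text
clock: 6.18
tcp_pos: [0.5324, 0.0747, 0.222]
orientation: [-179.9, 0.0, 93.2]
wrist_force: [-5.6, -0.2, 3.2]
opening: 0.0217
grip_force: 20.0
```

Request:
play_rows --targets '[{"dp": [0, 0.03, 0.2], "rotation": [0, 0, 0], "grip": 0}, {"dp": [0, 0.03, 0.35], "rotation": [0, 0, 0], "grip": 0}, {"dp": [0, 0, 0.35], "rotation": [0, 0, 0], "grip": 0}, {"dp": [0, 0, 0.35], "rotation": [0, 0, 0], "grip": 0}, {"dp": [0, 0, 0.3], "rotation": [0, 0, 0], "grip": 0}, {"dp": [0, 0, 0.15], "rotation": [0, 0, 0], "grip": 0}, {"dp": [0, 0, 0.1], "rotation": [0, 0, 0], "grip": 0}, {"dp": [0, 0, 0], "rotation": [0, 0, 0], "grip": 0}]'

```text
clock: 7.18
tcp_pos: [0.5324, 0.0747, 0.1671]
orientation: [-179.7, 0.0, 93.2]
wrist_force: [-8.9, -0.8, 1.9]
opening: 0.021
grip_force: 20.0
```

Request:
play_rows --targets '[{"dp": [0, -0.2, 0], "rotation": [0, 0, 0], "grip": 0.5}, {"dp": [0, 0, 0], "rotation": [0, 0, 0], "grip": 0.8}, {"dp": [0, 0, 0], "rotation": [0, 0, 0], "grip": 1}, {"dp": [0, 0, 0], "rotation": [0, 0, 0], "grip": 1}, {"dp": [0, 0, -0.5], "rotation": [0, 0, 0], "grip": 1}, {"dp": [0, 0, -1], "rotation": [0, 0, 0], "grip": 1}, {"dp": [0, 0, -1], "rotation": [0, 0, 0], "grip": 1}, {"dp": [-0.5, 0, -1], "rotation": [0, 0, 0], "grip": 1}]'

```text
clock: 8.18
tcp_pos: [0.5301, 0.0608, 0.2754]
orientation: [179.9, -0.0, 93.4]
wrist_force: [0.4, -0.3, 0.1]
opening: 0.0883
grip_force: 0.0
```

Request:
play_rows --targets '[{"dp": [-1, 0, -1], "rotation": [0, 0, 0], "grip": 1}, {"dp": [-1, 0, -0.5], "rotation": [0, 0, 0], "grip": 1}, {"dp": [-1, 0, 0], "rotation": [0, 0, 0], "grip": 1}, {"dp": [-0.5, 0, 0], "rotation": [0, 0, 0], "grip": 1}, {"dp": [0, 0, 0], "rotation": [0, 0, 0], "grip": 1}]'

```text
clock: 8.8
tcp_pos: [0.5358, -0.0458, 0.3184]
orientation: [-180.0, -0.0, 93.1]
wrist_force: [0.5, 0.1, -0.4]
opening: 0.0879
grip_force: 0.0
```

```bash
python3 - <<'E'
from h import *
s=state();print(s["tcp_pos"],s["joint_pos"])
im,c=snap("wrist","w4")
p,t=proj(c,[.5365,.0087,.176]),snap("top","t4")
q=proj(t[1],[.5365,.0087,.176]);sd=snap("side","s4");r=proj(sd[1],[.5365,.0087,.176])
print(p,q,r)
f=lambda im,p,h,k:cv2.resize(cv2.getRectSubPix(im,(2*h,2*h),tuple(map(float,p))),(k,k),interpolation=cv2.INTER_CUBIC)
cv2.imwrite("pics/m4.png",np.hstack([f(im,p,40,400),np.vstack([f(t[0],q,25,200),f(sd[0],r,25,200)])]))
E
```

```text
[ 0.53583129 -0.04576982  0.31839132] [ 28.7565003   18.7686695  -35.87089824  98.26507824  11.83142594
  66.78862014  -7.23260352]
[321.28027137 136.2334879 ] [306.94066458 207.57624603] [295.64827605 201.52691686]
```

View pics/m4.png

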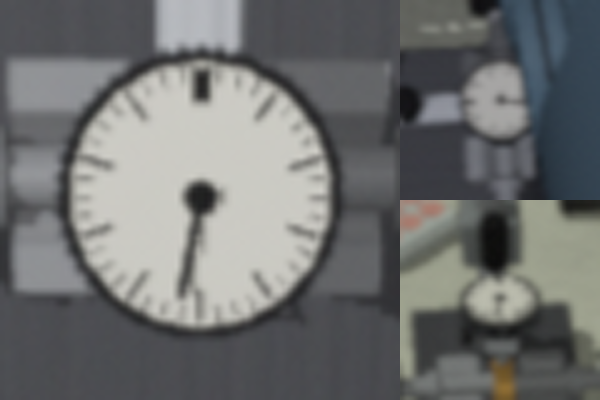

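The left crop shows the needle at about 190° clockwise, so the plunger is in about 5.3 mm (hub at 200,198, tip at 183,293 in the crop). Now to the near knob.

Request:
play_rows --targets '[{"dp": [0.25, 0, 0], "rotation": [0, 0, -1], "grip": 1}, {"dp": [0.25, 0, 0], "rotation": [0, 0, -1], "grip": 1}, {"dp": [0.25, 0, 0], "rotation": [0, 0, -1], "grip": 1}, {"dp": [0.25, 0, 0], "rotation": [0, 0, -1], "grip": 1}, {"dp": [0.25, 0, 0], "rotation": [0, 0, -1], "grip": 1}, {"dp": [0.25, 0, 0], "rotation": [0, 0, -1], "grip": 1}, {"dp": [0.25, 0, 0], "rotation": [0, 0, -1], "grip": 1}, {"dp": [0.25, 0, 0], "rotation": [0, 0, -1], "grip": 1}]'

```text
clock: 9.95
tcp_pos: [0.509, 0.0078, 0.3182]
orientation: [180.0, -0.0, 148.6]
wrist_force: [0.2, 0.1, 0.4]
opening: 0.0882
grip_force: 0.0
```

Request:
play_rows --targets '[{"dp": [0.25, 0, 0], "rotation": [0, 0, -1], "grip": 1}, {"dp": [0.25, 0, 0], "rotation": [0, 0, -1], "grip": 1}, {"dp": [0.25, 0, 0], "rotation": [0, 0, -1], "grip": 1}, {"dp": [0.25, 0, 0], "rotation": [0, 0, -1], "grip": 1}, {"dp": [0.25, 0, 0], "rotation": [0, 0, -1], "grip": 1}, {"dp": [0, 0, 0], "rotation": [0, 0, 0], "grip": 1}]'

```text
clock: 10.7
tcp_pos: [0.4738, 0.0185, 0.3183]
orientation: [180.0, -0.0, -177.4]
wrist_force: [0.7, -0.8, -0.1]
opening: 0.0884
grip_force: 0.0
```

```bash
python3 - <<'E'
from h import *
s=state();print(s["tcp_pos"],s["orientation"],s["joint_pos"])
im,c=snap("wrist","w5")
p=[proj(c,[.4487,.0037,z]) for z in (.095,.117)];print(p)
M=R.from_euler("xyz",s["orientation"],degrees=True).as_matrix();print(M.T@(np.array([.4487,.0037,.076])-s["tcp_pos"])/.03)
g=cv2.cvtColor(im,cv2.COLOR_BGR2GRAY)
for x,y in p: cv2.circle(im,(int(x),int(y)),3,(0,0,255),1)
cv2.imwrite("pics/w5m.png",im)
E
```

```text
[0.47381752 0.01853117 0.31825285] [ 1.79998079e+02 -8.88285940e-03 -1.77358449e+02] [ 40.52002046  15.83939293 -56.52199732 105.99735576  14.44797013
  65.81193353  71.6393957 ]
[array([307.12045675, 153.59405827]), array([306.42885454, 155.7786694 ])]
[ 0.85789327 -0.45553094  8.07521276]
```

View pics/w5m.png

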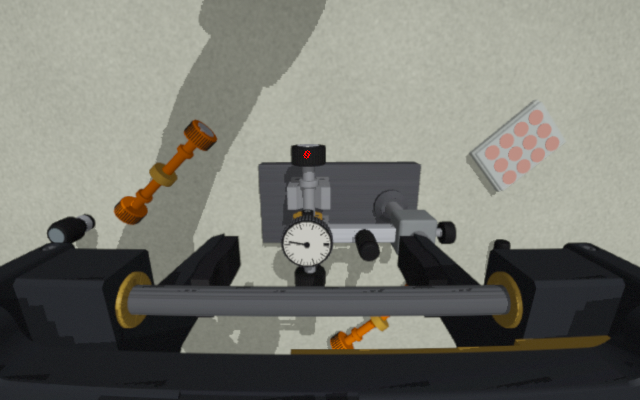

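The marked knob prediction lies on the knob (308,155), so I centre over it and descend.

Request:
play_rows --targets '[{"dp": [0.4, -0.2, 0], "rotation": [0, 0, 0], "grip": 1}, {"dp": [0.46, -0.22, 0.3], "rotation": [0, 0, -0.08], "grip": 1}, {"dp": [0, 0, 0.9], "rotation": [0, 0, 0], "grip": 1}, {"dp": [0, 0, 1], "rotation": [0, 0, 0], "grip": 1}, {"dp": [0, 0, 1], "rotation": [0, 0, 0], "grip": 1}, {"dp": [0, 0, 1], "rotation": [0, 0, 0], "grip": 1}, {"dp": [0, 0, 1], "rotation": [0, 0, 0], "grip": 1}, {"dp": [0, 0, 0.8], "rotation": [0, 0, 0], "grip": 1}]'

```text
clock: 11.75
tcp_pos: [0.4483, 0.0032, 0.1372]
orientation: [-180.0, -0.1, -177.0]
wrist_force: [0.2, -0.2, 0.9]
opening: 0.0881
grip_force: 0.0
```

```bash
python3 - <<'E'
from h import *
s=state();print(s["tcp_pos"],s["orientation"],s["joint_pos"])
M=R.from_euler("xyz",s["orientation"],degrees=True).as_matrix();print(M.T@(np.array([.4487,.0037,.076])-s["tcp_pos"])/.03)
E
```

```text
[0.44833159 0.00318591 0.13719239] [-1.79994715e+02 -5.26849028e-02 -1.76957538e+02] [ 32.68315609  28.09585339 -47.28873235 120.22294465  29.88187482
  43.98744844  59.5450363 ]
[-0.0150482   0.01664842  2.03973192]
```

Request:
play_rows --targets '[{"dp": [0, 0.02, 0.9], "rotation": [0, 0, 0], "grip": 1}, {"dp": [0, 0, 0.8], "rotation": [0, 0, 0], "grip": 0.8}, {"dp": [0, 0, 0.37], "rotation": [0, 0, 0], "grip": 0.6}, {"dp": [0, 0, 0], "rotation": [0, 0, 0], "grip": 0.4}, {"dp": [0, 0, 0], "rotation": [0, 0, 0], "grip": 0.3}, {"dp": [0, 0, 0], "rotation": [0, 0, 0], "grip": 0.3}, {"dp": [0, 0, 0], "rotation": [0, 0, 0], "grip": 0.3}, {"dp": [0, 0, 0], "rotation": [0, 0, 0], "grip": 0.3}]' --newtons 12

```text
clock: 12.75
tcp_pos: [0.4495, 0.004, 0.0766]
orientation: [-180.0, 0.1, -176.9]
wrist_force: [-1.0, -1.5, 5.1]
opening: 0.0433
grip_force: 11.9
```

```bash
python3 - <<'E'
from h import *
s=state();print({k:np.round(v,3) for k,v in s.items()})
E
```

```text
{'clock': np.float64(12.75), 'joint_pos': array([ 27.335,  33.967, -41.282, 121.962,  37.541,  37.294,  52.972]), 'dq': array([-0.006, -0.   ,  0.181, -0.085, -0.06 , -0.024, -0.042]), 'joint_efforts': array([ -0.85 , -40.469,  -8.381, -12.618,  -0.247,  -0.248,   0.056]), 'tcp_pos': array([0.45 , 0.004, 0.077]), 'orientation': array([-1.79970e+02,  5.80000e-02, -1.76885e+02]), 'wrist_force': array([-1.015, -1.522,  5.145]), 'moment': array([-0.333, -0.181, -0.034]), 'grip_force': np.float64(11.875), 'opening': np.float64(0.043)}
```

Request:
play_rows --targets '[{"dp": [0, -0.04, 0], "rotation": [0.5, 0, 0], "grip": 0.3}, {"dp": [0, -0.076, -0.005], "rotation": [1, 0, 0], "grip": 0.3}, {"dp": [0, -0.076, -0.005], "rotation": [1, 0, 0], "grip": 0.3}, {"dp": [0, -0.076, -0.005], "rotation": [1, 0, 0], "grip": 0.3}, {"dp": [0, -0.04, 0], "rotation": [0.5, 0, 0], "grip": 0.3}, {"dp": [0, 0, 0], "rotation": [0, 0, 0], "grip": 0.3}]'

```text
clock: 13.5
tcp_pos: [0.4495, -0.0044, 0.0783]
orientation: [-152.4, -0.0, -176.8]
wrist_force: [1.0, -1.8, 6.1]
opening: 0.0436
grip_force: 11.9
```

```bash
cat > look.py <<'E'
from h import *
import sys
s=state();print(np.round(s["clock"],2),np.round(s["tcp_pos"],4),np.round(s["orientation"],1),np.round(s["joint_pos"],0),np.round(s["wrist_force"],1))
M=R.from_euler("xyz",s["orientation"],degrees=True).as_matrix();print("grasp",s["tcp_pos"]-.0187*M[:,2],"tilt",np.degrees(np.arctan2(-M[1,2],-M[2,2])))
t=snap("top","t"+sys.argv[1]);sd=snap("side","s"+sys.argv[1])
P=[.5365,.0087,.176]
f=lambda q,h,k:cv2.resize(cv2.getRectSubPix(q[0],(2*h,2*h),tuple(map(float,proj(q[1],P)))),(k,k),interpolation=cv2.INTER_CUBIC)
cv2.imwrite(f"pics/m{sys.argv[1]}.png",np.hstack([f(t,16,400),f(sd,16,400)]))
# needle: darkest direction in the rectified face
def face(q,N=101):
    st=np.radians(93.1);x=np.array([np.cos(st),np.sin(st)]);y=np.array([-x[1],x[0]])
    u=np.linspace(-.03,.03,N)
    # rows: +x stand up -> row 0 ; clockwise seen from above: +x -> -y (right)
    m=np.array([[proj(q[1],[P[0]+a*x[0]-b*y[0],P[1]+a*x[1]-b*y[1],P[2]]) for b in u] for a in u[::-1]],np.float32)
    return cv2.cvtColor(cv2.remap(q[0],m,None,cv2.INTER_CUBIC),cv2.COLOR_BGR2GRAY)
for n,q in (("top",t),("side",sd)):
    F=face(q);best=[]
    pol=cv2.warpPolar(F,(50,360),(50,50),50,cv2.WARP_POLAR_LINEAR)
    # warpPolar angle from image +x, clockwise; needle angle = that+90
    v=pol[:,13:27].astype(float).mean(1);v=np.convolve(np.r_[v[-7:],v,v[:7]],np.ones(15)/15,"valid")
    i=np.argmin(v);print(n,"needle",(i+90)%360,"depth",v[i].round(),np.median(v))
E
python3 look.py 6
```

```text
13.5 [ 0.4495 -0.0044  0.0783] [-152.4   -0.  -176.8] [ -1.  36. -28. 121.  54.  55.  24.] [ 1.  -1.8  6.1]
grasp [0.44905499 0.00422231 0.09485823] tilt 27.546663253469013
top needle 227 depth 126.0 166.55714285714282
side needle 237 depth 128.0 180.1904761904762
```

View pics/m6.png

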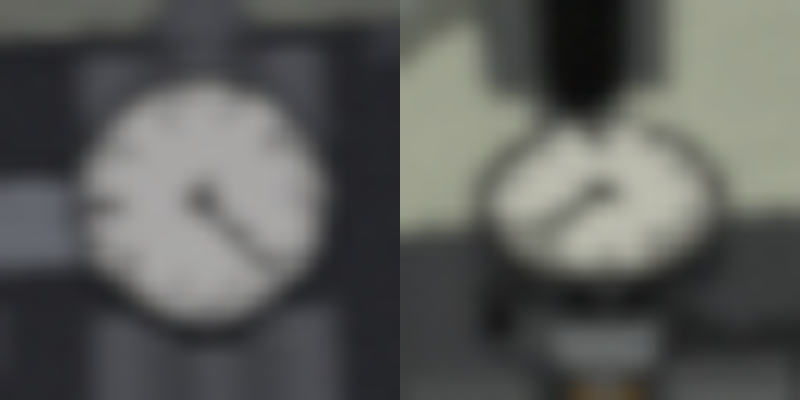

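The top crop shows the needle at about 225° (hub 200,198; tip 278,272), up from 190°: this direction leads to the high side, so I swing the other way towards the low.

Request:
play_rows --targets '[{"dp": [0, 0.04, 0], "rotation": [-0.5, 0, 0], "grip": 0.3}, {"dp": [0, 0.076, -0.005], "rotation": [-1, 0, 0], "grip": 0.3}, {"dp": [0, 0.076, -0.005], "rotation": [-1, 0, 0], "grip": 0.3}, {"dp": [0, 0.076, -0.005], "rotation": [-1, 0, 0], "grip": 0.3}, {"dp": [0, 0.076, -0.005], "rotation": [-1, 0, 0], "grip": 0.3}, {"dp": [0, 0.076, -0.005], "rotation": [-1, 0, 0], "grip": 0.3}, {"dp": [0, 0.076, -0.005], "rotation": [-1, 0, 0], "grip": 0.3}, {"dp": [0, 0.076, -0.005], "rotation": [-1, 0, 0], "grip": 0.3}]'

```text
clock: 14.6
tcp_pos: [0.4495, 0.0118, 0.0787]
orientation: [155.7, 0.2, -176.9]
wrist_force: [-1.9, 1.8, -1.9]
opening: 0.0436
grip_force: 12.0
```

```bash
python3 look.py 7
```

```text
14.6 [0.4495 0.0118 0.0787] [ 155.7    0.2 -176.9] [ 53.  46. -56. 119.  21.  37.  81.] [-1.9  1.8 -1.9]
grasp [0.44985186 0.00409779 0.09577753] tilt -24.31118463278293
top needle 178 depth 124.0 165.31904761904758
side needle 203 depth 142.0 186.27619047619046
```

Request:
play_rows --targets '[{"dp": [0, 0.076, -0.005], "rotation": [-1, 0, 0], "grip": 0.3}, {"dp": [0, 0.06, -0.004], "rotation": [-0.8, 0, 0], "grip": 0.3}, {"dp": [0, 0.04, -0.002], "rotation": [-0.5, 0, 0], "grip": 0.3}, {"dp": [0, 0, 0], "rotation": [0, 0, 0], "grip": 0.3}]'

```text
clock: 15.2
tcp_pos: [0.4477, 0.0162, 0.0801]
orientation: [140.2, -0.1, -176.9]
wrist_force: [-4.0, -3.1, 1.8]
opening: 0.0431
grip_force: 11.8
```

```bash
python3 look.py 8
```

```text
15.2 [0.4477 0.0162 0.0801] [ 1.402e+02 -1.000e-01 -1.769e+02] [ 63.  59. -61. 115.  16.  43.  93.] [-4.  -3.1  1.8]
grasp [0.44836618 0.00427474 0.09447735] tilt -39.75436852656293
top needle 156 depth 128.0 165.2761904761905
side needle 146 depth 140.0 181.25
```

View pics/m8.png

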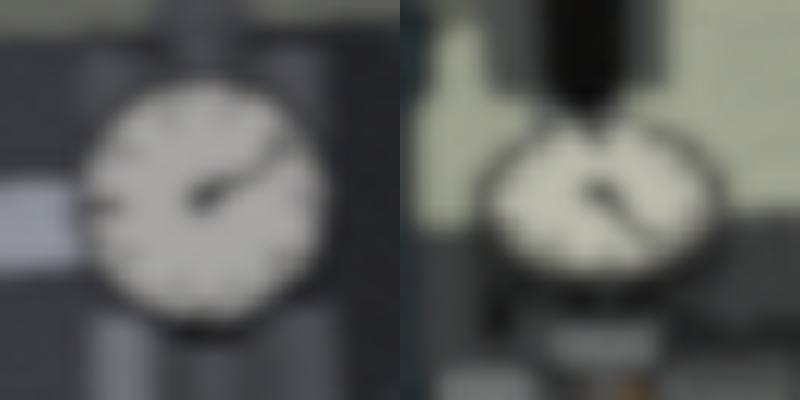

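Top crop: needle now at about 150° (hub 200,200, tip 280,150), falling towards the low as intended. I regrip from the other side.

Request:
play_rows --targets '[{"dp": [0, 0, 0], "rotation": [0, 0, 0], "grip": 1}, {"dp": [0, 0, 0], "rotation": [0, 0, 0], "grip": 1}, {"dp": [0, 0, 0], "rotation": [0, 0, 0], "grip": 1}, {"dp": [0, -0.04, 0], "rotation": [0.5, 0, 0], "grip": 1}, {"dp": [0, -0.076, -0.005], "rotation": [1, 0, 0], "grip": 1}, {"dp": [0, -0.076, -0.005], "rotation": [1, 0, 0], "grip": 1}, {"dp": [0, -0.076, -0.005], "rotation": [1, 0, 0], "grip": 1}, {"dp": [0, -0.076, -0.005], "rotation": [1, 0, 0], "grip": 1}]'

```text
clock: 16.3
tcp_pos: [0.4493, 0.0073, 0.0771]
orientation: [171.3, 0.1, -176.9]
wrist_force: [-0.8, -0.7, -0.3]
opening: 0.0883
grip_force: 0.0
```

Request:
play_rows --targets '[{"dp": [0, -0.076, -0.005], "rotation": [1, 0, 0], "grip": 1}, {"dp": [0, -0.076, -0.005], "rotation": [1, 0, 0], "grip": 1}, {"dp": [0, -0.076, -0.005], "rotation": [1, 0, 0], "grip": 1}, {"dp": [0, -0.076, -0.005], "rotation": [1, 0, 0], "grip": 1}, {"dp": [0, -0.076, -0.005], "rotation": [1, 0, 0], "grip": 1}, {"dp": [0, -0.076, -0.005], "rotation": [1, 0, 0], "grip": 1}, {"dp": [0, -0.06, -0.004], "rotation": [0.8, 0, 0], "grip": 1}, {"dp": [0, 0, 0], "rotation": [0, 0, 0], "grip": 1}]'

```text
clock: 17.3
tcp_pos: [0.4494, -0.0052, 0.0794]
orientation: [-142.3, -0.1, -176.6]
wrist_force: [0.1, -0.5, -0.2]
opening: 0.0882
grip_force: 0.0
```

```bash
python3 look.py 9; python3 - <<'E'
from h import *
s=state();print(s["opening"],s["grip_force"])
M=R.from_euler("xyz",s["orientation"],degrees=True).as_matrix();print(M.T@(np.array([.449,.0041,.095])-(s["tcp_pos"]-.0187*M[:,2]))/.03)
E
```

```text
17.3 [ 0.4494 -0.0052  0.0794] [-1.423e+02 -1.000e-01 -1.766e+02] [-12.  39. -21. 119.  55.  61.  18.] [ 0.1 -0.5 -0.2]
grasp [0.44879021 0.00620944 0.09419688] tilt 37.665953735163455
top needle 152 depth 124.0 167.2761904761905
side needle 142 depth 139.0 180.39523809523808
0.08810425325490186 0.0
[-0.00163895 -0.00047311 -0.00180816]
```

Request:
play_rows --targets '[{"dp": [0, 0, 0], "rotation": [0, 0, 0], "grip": 0.6}, {"dp": [0, 0, 0], "rotation": [0, 0, 0], "grip": 0.4}, {"dp": [0, 0, 0], "rotation": [0, 0, 0], "grip": 0.3}, {"dp": [0, 0, 0], "rotation": [0, 0, 0], "grip": 0.3}, {"dp": [0, 0, 0], "rotation": [0, 0, 0], "grip": 0.3}, {"dp": [0, 0, 0], "rotation": [0, 0, 0], "grip": 0.3}]'

```text
clock: 18.15
tcp_pos: [0.4496, -0.0076, 0.0803]
orientation: [-142.2, -0.0, -176.9]
wrist_force: [-0.3, -0.4, 1.3]
opening: 0.0428
grip_force: 12.0
```

Request:
play_rows --targets '[{"dp": [0, 0.04, 0], "rotation": [-0.5, 0, 0], "grip": 0.3}, {"dp": [0, 0.06, -0.004], "rotation": [-0.8, 0, 0], "grip": 0.3}, {"dp": [0, 0.06, -0.004], "rotation": [-0.8, 0, 0], "grip": 0.3}, {"dp": [0, 0.06, -0.004], "rotation": [-0.8, 0, 0], "grip": 0.3}, {"dp": [0, 0.06, -0.004], "rotation": [-0.8, 0, 0], "grip": 0.3}, {"dp": [0, 0.06, -0.004], "rotation": [-0.8, 0, 0], "grip": 0.3}, {"dp": [0, 0.04, -0.002], "rotation": [-0.5, 0, 0], "grip": 0.3}, {"dp": [0, 0, 0], "rotation": [0, 0, 0], "grip": 0.3}]'

```text
clock: 19.15
tcp_pos: [0.449, 0.0027, 0.0765]
orientation: [-176.6, 0.0, -177.0]
wrist_force: [-0.0, 0.9, 0.0]
opening: 0.0433
grip_force: 12.0
```

```bash
python3 look.py 10
```

```text
19.15 [0.449  0.0027 0.0765] [-176.6    0.  -177. ] [ 20.  32. -34. 122.  36.  37.  52.] [-0.   0.9  0. ]
grasp [0.4489621  0.00379388 0.09517228] tilt 3.405684649231733
top needle 323 depth 52.0 109.21428571428572
side needle 126 depth 88.0 113.10952380952381
```

Request:
play_rows --targets '[{"dp": [0, 0.04, 0], "rotation": [-0.5, 0, 0], "grip": 0.3}, {"dp": [0, 0.06, -0.004], "rotation": [-0.8, 0, 0], "grip": 0.3}, {"dp": [0, 0.06, -0.004], "rotation": [-0.8, 0, 0], "grip": 0.3}, {"dp": [0, 0.04, -0.002], "rotation": [-0.5, 0, 0], "grip": 0.3}, {"dp": [0, 0, 0], "rotation": [0, 0, 0], "grip": 0.3}]'

```text
clock: 19.88
tcp_pos: [0.4484, 0.0086, 0.0767]
orientation: [165.6, -0.1, -176.9]
wrist_force: [-0.4, -3.0, 2.7]
opening: 0.0429
grip_force: 11.9
```

```bash
cat > need.py <<'E'
from h import *
import sys
def needle(im,c,P=(.5365,.0087,.176),N=121,dbg=False):
    x=np.array([np.cos(np.radians(93.1)),np.sin(np.radians(93.1))]);y=np.array([-x[1],x[0]])
    u=np.linspace(-.036,.036,N)
    m=np.array([[proj(c,[P[0]+a*x[0]-b*y[0],P[1]+a*x[1]-b*y[1],P[2]]) for b in u] for a in u[::-1]],np.float32)
    F=cv2.cvtColor(cv2.remap(im,m,None,cv2.INTER_CUBIC),cv2.COLOR_BGR2GRAY)
    # recentre: bright disc
    t,_=cv2.threshold(F,0,255,cv2.THRESH_OTSU)
    B=cv2.morphologyEx((F>t).astype(np.uint8),cv2.MORPH_CLOSE,np.ones((15,15)))
    n,l,st,ce=cv2.connectedComponentsWithStats(B);i=1+np.argmax(st[1:,4]);k=cv2.findContours((l==i).astype(np.uint8),0,2)[0][0]
    cen,r=cv2.minEnclosingCircle(cv2.convexHull(k))
    pol=cv2.warpPolar(F,(60,360),cen,60,cv2.WARP_POLAR_LINEAR).astype(float)
    v=pol[:,12:28].mean(1);v=np.convolve(np.r_[v[-6:],v,v[:6]],np.ones(13)/13,"valid")
    i=int(np.argmin(v));a=np.arange(-14,15);w=np.clip(np.median(v)-v[(i+a)%360],0,None)
    return dict(ang=round(float((i+(w*a).sum()/w.sum()+90)%360),1),contrast=round(float(np.median(v)-v[i])),cen=np.round(cen,1).tolist(),r=round(r,1))
if __name__=="__main__":
    s=state();M=R.from_euler("xyz",s["orientation"],degrees=True).as_matrix()
    print(round(float(s["clock"]),2),"tilt",np.degrees(np.arctan2(-M[1,2],-M[2,2])).round(1),"grasp",(s["tcp_pos"]-.0187*M[:,2]).round(4),s["joint_pos"].round(),s["wrist_force"].round(1))
    for n in sys.argv[2:]:
        im,c=snap(n,n+sys.argv[1]);print(n,needle(im,c))
E
python3 need.py 11 top side; python3 - <<'E'
from need import *
for k in "678910":pass
for k in ("6","7","8","9","10"):
    for n in ("top","side"):
        im=cv2.imread(f"pics/{n[0]}{k}.png");print(k,n,needle(im,cam(n)))
s=dict(tcp_pos=np.array([0.47381752,0.01853117,0.31825285]),orientation=np.array([1.79998079e+02,-8.88e-03,-1.77358449e+02]))
print("w5",needle(cv2.imread("pics/w5.png"),cam("wrist",s)))
E
```

```text
19.88 tilt -14.4 grasp [0.4487 0.004  0.0948] [ 41.  38. -47. 121.  23.  34.  74.] [-0.4 -3.   2.7]
top {'ang': 147.2, 'contrast': 56, 'cen': [55.7, 50.8], 'r': 53.4}
side {'ang': 0.9, 'contrast': 71, 'cen': [60.0, 36.0], 'r': 70.0}
6 top {'ang': 229.1, 'contrast': 41, 'cen': [60.3, 60.7], 'r': 43.3}
6 side {'ang': 359.1, 'contrast': 70, 'cen': [60.0, 36.0], 'r': 70.0}
7 top {'ang': 164.8, 'contrast': 54, 'cen': [56.0, 50.6], 'r': 53.4}
7 side {'ang': 0.9, 'contrast': 71, 'cen': [60.0, 36.0], 'r': 70.0}
8 top {'ang': 129.0, 'contrast': 55, 'cen': [48.2, 53.1], 'r': 57.4}
8 side {'ang': 0.9, 'contrast': 69, 'cen': [60.0, 36.0], 'r': 70.0}
9 top {'ang': 153.1, 'contrast': 60, 'cen': [56.0, 51.0], 'r': 53.2}
9 side {'ang': 359.1, 'contrast': 70, 'cen': [60.0, 36.0], 'r': 70.0}
10 top {'ang': 322.0, 'contrast': 54, 'cen': [60.3, 61.4], 'r': 41.9}
10 side {'ang': 0.9, 'contrast': 35, 'cen': [60.0, 37.5], 'r': 70.8}
w5 {'ang': 183.8, 'contrast': 93, 'cen': [59.0, 60.0], 'r': 68.0}
```

```bash
python3 - <<'E'
s=open("need.py").read()
a=s.index("    # recentre");b=s.index("    pol=")
s=s[:a]+"    cen=(60,60);r=0\n"+s[b:]
s=s.replace("    F=cv2","    m=m+np.float32(off)\n    F=cv2").replace("dbg=False","off=(0,0)").replace("needle(im,c))","needle(im,c,off=(0.2,-1) if n=='side' else (0,0)))")
open("need.py","w").write(s)
E
python3 - <<'E'
from need import *
for k in ("4","6","7","8","9","10","11"):
    for n in ("top","side"):
        im=cv2.imread(f"pics/{n[0]}{k}.png") if k!="11" else cv2.imread(f"pics/{n}11.png");d=needle(im,cam(n),off=(0.2,-1) if n=='side' else (0,0));print(k,n,d["ang"],d["contrast"])
s=dict(tcp_pos=np.array([0.47381752,0.01853117,0.31825285]),orientation=np.array([1.79998079e+02,-8.88e-03,-1.77358449e+02]))
print("w5",needle(cv2.imread("pics/w5.png"),cam("wrist",s)))
E
```

```text
4 top 187.9 47
4 side 192.8 40
6 top 227.0 41
6 side 224.1 51
7 top 177.9 41
7 side 199.1 55
8 top 155.1 38
8 side 160.1 46
9 top 151.2 45
9 side 156.1 41
10 top 323.0 55
10 side 141.1 23
11 top 139.7 46
11 side 144.1 42
w5 {'ang': 186.6, 'contrast': 94, 'cen': [60, 60], 'r': 0}
```

Request:
play_rows --targets '[{"dp": [0, 0.04, -0.002], "rotation": [-0.5, 0, 0], "grip": 0.3}, {"dp": [0, 0.06, -0.004], "rotation": [-0.8, 0, 0], "grip": 0.3}, {"dp": [0, 0.06, -0.004], "rotation": [-0.8, 0, 0], "grip": 0.3}, {"dp": [0, 0.06, -0.004], "rotation": [-0.8, 0, 0], "grip": 0.3}, {"dp": [0, 0.06, -0.004], "rotation": [-0.8, 0, 0], "grip": 0.3}, {"dp": [0, 0, 0], "rotation": [0, 0, 0], "grip": 0.3}, {"dp": [0, 0, 0], "rotation": [0, 0, 0], "grip": 0.3}]'

```text
clock: 20.85
tcp_pos: [0.4474, 0.0162, 0.0802]
orientation: [140.4, -0.2, -176.8]
wrist_force: [-2.4, -5.6, -0.9]
opening: 0.0429
grip_force: 11.8
```

```bash
python3 need.py 12 top side
```

```text
20.85 tilt -39.6 grasp [0.4481 0.0043 0.0946] [ 62.  57. -59. 115.  13.  42.  96.] [-2.4 -5.6 -0.9]
top {'ang': 151.9, 'contrast': 41, 'cen': [60, 60], 'r': 0}
side {'ang': 158.1, 'contrast': 39, 'cen': [60, 60], 'r': 0}
```

Low reading (about 139°) was passed with the needle rising again symmetrically; the high side lies about 142° further on. Regrip.

Request:
play_rows --targets '[{"dp": [0, 0, 0], "rotation": [0, 0, 0], "grip": 1}, {"dp": [0, 0, 0], "rotation": [0, 0, 0], "grip": 1}, {"dp": [0, 0, 0], "rotation": [0, 0, 0], "grip": 1}, {"dp": [0, -0.04, 0], "rotation": [0.5, 0, 0], "grip": 1}, {"dp": [0, -0.076, -0.005], "rotation": [1, 0, 0], "grip": 1}, {"dp": [0, -0.076, -0.005], "rotation": [1, 0, 0], "grip": 1}, {"dp": [0, -0.076, -0.005], "rotation": [1, 0, 0], "grip": 1}, {"dp": [0, -0.076, -0.005], "rotation": [1, 0, 0], "grip": 1}]'

```text
clock: 21.95
tcp_pos: [0.4492, 0.0074, 0.0774]
orientation: [171.3, 0.1, -176.9]
wrist_force: [-0.6, 1.1, -0.3]
opening: 0.088
grip_force: 0.0
```

Request:
play_rows --targets '[{"dp": [0, -0.076, -0.005], "rotation": [1, 0, 0], "grip": 1}, {"dp": [0, -0.076, -0.005], "rotation": [1, 0, 0], "grip": 1}, {"dp": [0, -0.076, -0.005], "rotation": [1, 0, 0], "grip": 1}, {"dp": [0, -0.076, -0.005], "rotation": [1, 0, 0], "grip": 1}, {"dp": [0, -0.076, -0.005], "rotation": [1, 0, 0], "grip": 1}, {"dp": [0, -0.076, -0.005], "rotation": [1, 0, 0], "grip": 1}, {"dp": [0, -0.076, -0.004], "rotation": [1, 0, 0], "grip": 1}, {"dp": [0, 0, 0], "rotation": [0, 0, 0], "grip": 1}]'

```text
clock: 22.95
tcp_pos: [0.4494, -0.0053, 0.0798]
orientation: [-140.9, -0.1, -176.6]
wrist_force: [-0.4, 0.0, -0.1]
opening: 0.088
grip_force: 0.0
```

Request:
play_rows --targets '[{"dp": [0, 0, 0], "rotation": [0, 0, 0], "grip": 0.6}, {"dp": [0, 0, 0], "rotation": [0, 0, 0], "grip": 0.4}, {"dp": [0, 0, 0], "rotation": [0, 0, 0], "grip": 0.3}, {"dp": [0, 0, 0], "rotation": [0, 0, 0], "grip": 0.3}, {"dp": [0, 0, 0], "rotation": [0, 0, 0], "grip": 0.3}, {"dp": [0, 0, 0], "rotation": [0, 0, 0], "grip": 0.3}]'

```text
clock: 23.7
tcp_pos: [0.4497, -0.0079, 0.0809]
orientation: [-140.8, -0.0, -176.9]
wrist_force: [-0.8, 0.1, -1.7]
opening: 0.0431
grip_force: 12.0
```

```bash
python3 need.py 13 top side
```

```text
23.7 tilt 39.1 grasp [0.449  0.0039 0.0954] [-16.  39. -18. 119.  54.  61.  19.] [-0.8  0.1 -1.7]
top {'ang': 150.0, 'contrast': 42, 'cen': [60, 60], 'r': 0}
side {'ang': 155.2, 'contrast': 52, 'cen': [60, 60], 'r': 0}
```

Swing on by 79°.

Request:
play_rows --targets '[{"dp": [0, 0.04, 0], "rotation": [-0.5, 0, 0], "grip": 0.3}, {"dp": [0, 0.076, -0.005], "rotation": [-1, 0, 0], "grip": 0.3}, {"dp": [0, 0.076, -0.005], "rotation": [-1, 0, 0], "grip": 0.3}, {"dp": [0, 0.076, -0.005], "rotation": [-1, 0, 0], "grip": 0.3}, {"dp": [0, 0.076, -0.005], "rotation": [-1, 0, 0], "grip": 0.3}, {"dp": [0, 0.076, -0.005], "rotation": [-1, 0, 0], "grip": 0.3}, {"dp": [0, 0.06, -0.004], "rotation": [-0.8, 0, 0], "grip": 0.3}, {"dp": [0, 0.06, -0.004], "rotation": [-0.8, 0, 0], "grip": 0.3}]'

```text
clock: 24.8
tcp_pos: [0.4488, 0.0071, 0.0772]
orientation: [170.2, 0.0, -176.8]
wrist_force: [-1.3, 0.3, -2.6]
opening: 0.0432
grip_force: 12.0
```

Request:
play_rows --targets '[{"dp": [0, 0.06, -0.004], "rotation": [-0.8, 0, 0], "grip": 0.3}, {"dp": [0, 0.06, -0.004], "rotation": [-0.8, 0, 0], "grip": 0.3}, {"dp": [0, 0.06, -0.004], "rotation": [-0.8, 0, 0], "grip": 0.3}, {"dp": [0, 0.06, -0.004], "rotation": [-0.8, 0, 0], "grip": 0.3}, {"dp": [0, 0.06, -0.004], "rotation": [-0.8, 0, 0], "grip": 0.3}, {"dp": [0, 0.04, -0.002], "rotation": [-0.4, 0, 0], "grip": 0.3}, {"dp": [0, 0, 0], "rotation": [0, 0, 0], "grip": 0.3}]'

```text
clock: 25.68
tcp_pos: [0.448, 0.0157, 0.0809]
orientation: [140.1, -0.1, -176.9]
wrist_force: [-1.6, -3.2, -0.1]
opening: 0.0436
grip_force: 11.9
```

```bash
python3 need.py 14 top side
```

```text
25.68 tilt -39.9 grasp [0.4487 0.0037 0.0952] [ 61.  56. -57. 115.   9.  42.  99.] [-1.6 -3.2 -0.1]
top {'ang': 227.8, 'contrast': 40, 'cen': [60, 60], 'r': 0}
side {'ang': 224.9, 'contrast': 51, 'cen': [60, 60], 'r': 0}
```

Request:
play_rows --targets '[{"dp": [0, 0, 0], "rotation": [0, 0, 0], "grip": 1}, {"dp": [0, 0, 0], "rotation": [0, 0, 0], "grip": 1}, {"dp": [0, 0, 0], "rotation": [0, 0, 0], "grip": 1}, {"dp": [0, -0.04, 0], "rotation": [0.5, 0, 0], "grip": 1}, {"dp": [0, -0.076, -0.005], "rotation": [1, 0, 0], "grip": 1}, {"dp": [0, -0.076, -0.005], "rotation": [1, 0, 0], "grip": 1}, {"dp": [0, -0.076, -0.005], "rotation": [1, 0, 0], "grip": 1}, {"dp": [0, -0.076, -0.005], "rotation": [1, 0, 0], "grip": 1}]'

```text
clock: 26.78
tcp_pos: [0.4491, 0.0073, 0.0779]
orientation: [171.3, 0.1, -176.8]
wrist_force: [0.1, 0.1, -0.5]
opening: 0.0879
grip_force: 0.0
```

Request:
play_rows --targets '[{"dp": [0, -0.076, -0.005], "rotation": [1, 0, 0], "grip": 1}, {"dp": [0, -0.076, -0.005], "rotation": [1, 0, 0], "grip": 1}, {"dp": [0, -0.076, -0.005], "rotation": [1, 0, 0], "grip": 1}, {"dp": [0, -0.076, -0.005], "rotation": [1, 0, 0], "grip": 1}, {"dp": [0, -0.076, -0.005], "rotation": [1, 0, 0], "grip": 1}, {"dp": [0, -0.076, -0.005], "rotation": [1, 0, 0], "grip": 1}, {"dp": [0, -0.076, -0.004], "rotation": [1, 0, 0], "grip": 1}, {"dp": [0, 0, 0], "rotation": [0, 0, 0], "grip": 1}]'

```text
clock: 27.78
tcp_pos: [0.4494, -0.0054, 0.0803]
orientation: [-140.9, -0.1, -176.6]
wrist_force: [-0.2, -0.6, 0.1]
opening: 0.0882
grip_force: 0.0
```

Request:
play_rows --targets '[{"dp": [0, 0, 0], "rotation": [0, 0, 0], "grip": 0.6}, {"dp": [0, 0, 0], "rotation": [0, 0, 0], "grip": 0.4}, {"dp": [0, 0, 0], "rotation": [0, 0, 0], "grip": 0.3}, {"dp": [0, 0, 0], "rotation": [0, 0, 0], "grip": 0.3}, {"dp": [0, 0, 0], "rotation": [0, 0, 0], "grip": 0.3}, {"dp": [0, 0, 0], "rotation": [0, 0, 0], "grip": 0.3}]'

```text
clock: 28.52
tcp_pos: [0.4497, -0.0078, 0.0813]
orientation: [-140.8, -0.0, -176.9]
wrist_force: [0.3, 0.1, -0.2]
opening: 0.0432
grip_force: 12.0
```

Request:
play_rows --targets '[{"dp": [0, 0.04, 0], "rotation": [-0.5, 0, 0], "grip": 0.3}, {"dp": [0, 0.06, -0.004], "rotation": [-0.8, 0, 0], "grip": 0.3}, {"dp": [0, 0.06, -0.004], "rotation": [-0.8, 0, 0], "grip": 0.3}, {"dp": [0, 0.06, -0.004], "rotation": [-0.8, 0, 0], "grip": 0.3}, {"dp": [0, 0.06, -0.004], "rotation": [-0.8, 0, 0], "grip": 0.3}, {"dp": [0, 0.06, -0.004], "rotation": [-0.8, 0, 0], "grip": 0.3}, {"dp": [0, 0.04, -0.002], "rotation": [-0.4, 0, 0], "grip": 0.3}, {"dp": [0, 0, 0], "rotation": [0, 0, 0], "grip": 0.3}]'

```text
clock: 29.52
tcp_pos: [0.449, 0.002, 0.0773]
orientation: [-174.5, -0.0, -176.9]
wrist_force: [0.9, 0.9, -2.4]
opening: 0.0432
grip_force: 12.0
```

```bash
python3 need.py 15 top side
```

```text
29.52 tilt 5.5 grasp [0.4489 0.0038 0.0959] [ 12.  30. -26. 123.  33.  35.  54.] [ 0.9  0.9 -2.4]
top {'ang': 264.8, 'contrast': 23, 'cen': [60, 60], 'r': 0}
side {'ang': 261.8, 'contrast': 21, 'cen': [60, 60], 'r': 0}
```

Request:
play_rows --targets '[{"dp": [0, 0.04, 0.02], "rotation": [-0.5, 0, 0], "grip": 0.3}, {"dp": [0, 0.06, 0.01], "rotation": [-0.8, 0, 0], "grip": 0.3}, {"dp": [0, 0.06, -0.004], "rotation": [-0.8, 0, 0], "grip": 0.3}, {"dp": [0, 0.06, -0.004], "rotation": [-0.8, 0, 0], "grip": 0.3}, {"dp": [0, 0.03, -0.002], "rotation": [-0.4, 0, 0], "grip": 0.3}, {"dp": [0, 0, 0], "rotation": [0, 0, 0], "grip": 0.3}]'

```text
clock: 30.38
tcp_pos: [0.4482, 0.0094, 0.0768]
orientation: [162.8, -0.1, -176.9]
wrist_force: [-1.2, -4.3, 6.0]
opening: 0.0432
grip_force: 11.9
```

```bash
python3 need.py 16 top side
```

```text
30.38 tilt -17.2 grasp [0.4485 0.0038 0.0946] [ 41.  38. -44. 120.  15.  33.  83.] [-1.2 -4.3  6. ]
top {'ang': 286.8, 'contrast': 33, 'cen': [60, 60], 'r': 0}
side {'ang': 283.0, 'contrast': 35, 'cen': [60, 60], 'r': 0}
```

Request:
play_rows --targets '[{"dp": [0, 0.06, -0.004], "rotation": [-0.8, 0, 0], "grip": 0.3}, {"dp": [0, 0.06, -0.004], "rotation": [-0.8, 0, 0], "grip": 0.3}, {"dp": [0, 0.03, -0.002], "rotation": [-0.4, 0, 0], "grip": 0.3}, {"dp": [0, 0, 0], "rotation": [0, 0, 0], "grip": 0.3}]'

```text
clock: 30.98
tcp_pos: [0.4473, 0.0139, 0.0783]
orientation: [149.0, -0.2, -176.8]
wrist_force: [-2.7, -4.4, 2.7]
opening: 0.043
grip_force: 11.8
```

```bash
python3 need.py 17 top side
```

```text
30.98 tilt -30.9 grasp [0.4479 0.0043 0.0944] [ 53.  47. -52. 117.   9.  37.  96.] [-2.7 -4.4  2.7]
top {'ang': 283.9, 'contrast': 34, 'cen': [60, 60], 'r': 0}
side {'ang': 281.9, 'contrast': 34, 'cen': [60, 60], 'r': 0}
```

Request:
play_rows --targets '[{"dp": [0, -0.03, -0.002], "rotation": [0.4, 0, 0], "grip": 0.3}, {"dp": [0, -0.04, -0.002], "rotation": [0.5, 0, 0], "grip": 0.3}, {"dp": [0, 0, 0], "rotation": [0, 0, 0], "grip": 0.3}, {"dp": [0, 0, 0], "rotation": [0, 0, 0], "grip": 0.3}]'

```text
clock: 31.58
tcp_pos: [0.4475, 0.0124, 0.0781]
orientation: [155.4, -0.1, -176.7]
wrist_force: [-3.2, -2.1, 4.3]
opening: 0.0435
grip_force: 11.8
```

```bash
python3 need.py 18 top side
```

```text
31.57 tilt -24.6 grasp [0.448  0.0046 0.0951] [ 48.  43. -49. 119.  11.  35.  91.] [-3.2 -2.1  4.3]
top {'ang': 289.2, 'contrast': 30, 'cen': [60, 60], 'r': 0}
side {'ang': 285.9, 'contrast': 42, 'cen': [60, 60], 'r': 0}
```

Request:
play_rows --targets '[{"dp": [0, 0, 0], "rotation": [0, 0, 0], "grip": 0.6}, {"dp": [0, 0, 0], "rotation": [0, 0, 0], "grip": 1}, {"dp": [0, 0, 0], "rotation": [0, 0, 0], "grip": 1}, {"dp": [0, 0, 0], "rotation": [0, 0, 0], "grip": 1}, {"dp": [0, 0, -0.6], "rotation": [0, 0, 0], "grip": 1}, {"dp": [0, 0, -0.8], "rotation": [0, 0, 0], "grip": 1}, {"dp": [0, 0, -0.8], "rotation": [0, 0, 0], "grip": 1}, {"dp": [0, 0, -0.8], "rotation": [0, 0, 0], "grip": 1}]'

```text
clock: 32.67
tcp_pos: [0.4506, -0.0259, 0.1605]
orientation: [155.2, -0.0, -176.9]
wrist_force: [0.1, -0.0, -0.1]
opening: 0.0882
grip_force: 0.0
```

```bash
python3 need.py 19 top side
```

```text
32.67 tilt -24.7 grasp [ 0.451  -0.0337  0.1775] [ 57.  36. -55. 115.   6.  47.  95.] [ 0.1 -0.  -0.1]
top {'ang': 265.4, 'contrast': 50, 'cen': [60, 60], 'r': 0}
side {'ang': 192.0, 'contrast': 54, 'cen': [60, 60], 'r': 0}
```

Reading before release was the highest seen (287°). The last one disagrees, perhaps shadow; I level the tool and check with the wrist camera.

Request:
play_rows --targets '[{"dp": [0, 0, -0.8], "rotation": [0.5, 0, 0], "grip": 1}, {"dp": [0, 0, -0.9], "rotation": [1, 0, 0], "grip": 1}, {"dp": [0, 0.2, -0.9], "rotation": [1, 0, 0], "grip": 1}, {"dp": [0, 0.5, -0.9], "rotation": [1, 0, 0], "grip": 1}, {"dp": [-0.2, 0.8, -0.8], "rotation": [0.1, 0, 0], "grip": 1}, {"dp": [-0.4, 0.8, -0.5], "rotation": [0, 0, 0], "grip": 1}, {"dp": [-0.3, 0.4, -0.3], "rotation": [0, 0, 0], "grip": 1}, {"dp": [0, 0, 0], "rotation": [0, 0, 0], "grip": 1}]'

```text
clock: 33.78
tcp_pos: [0.4752, 0.0267, 0.3111]
orientation: [180.0, 0.0, -176.8]
wrist_force: [0.3, 0.3, -0.4]
opening: 0.0883
grip_force: 0.0
```

```bash
python3 need.py 20 wrist top side; python3 - <<'E'
from h import *
im=cv2.imread("pics/wrist20.png");c=cam("wrist");print(state()["tcp_pos"],proj(c,[.5365,.0087,.176]))
E
```

```text
33.77 tilt -0.0 grasp [0.4752 0.0267 0.3298] [ 38.  16. -55. 106.  14.  65.  71.] [ 0.3  0.3 -0.4]
wrist {'ang': 278.4, 'contrast': 94, 'cen': [60, 60], 'r': 0}
top {'ang': 83.8, 'contrast': 13, 'cen': [60, 60], 'r': 0}
side {'ang': 269.1, 'contrast': 40, 'cen': [60, 60], 'r': 0}
[0.47421194 0.0249041  0.310372  ] [299.32675588 246.29344675]
```

```bash
cat > fine.py <<'E'
from need import *
def fine(im,c,P=(.5365,.0087,.176),N=241):
    x=np.array([np.cos(np.radians(93.1)),np.sin(np.radians(93.1))]);y=np.array([-x[1],x[0]])
    u=np.linspace(-.036,.036,N)
    m=np.array([[proj(c,[P[0]+a*x[0]-b*y[0],P[1]+a*x[1]-b*y[1],P[2]]) for b in u] for a in u[::-1]],np.float32)
    F=cv2.cvtColor(cv2.remap(im,m,None,cv2.INTER_CUBIC),cv2.COLOR_BGR2GRAY)
    B=((F>150)*1).astype(np.uint8);n,l,st,ce=cv2.connectedComponentsWithStats(B)
    i=1+np.argmax(st[1:,4]);k=max(cv2.findContours((l==i).astype(np.uint8),0,2)[0],key=cv2.contourArea)
    e=cv2.fitEllipse(cv2.convexHull(k))
    d=((F<90)&(np.hypot(*(np.indices(F.shape)-np.array(e[0][::-1])[:,None,None]))<60)).astype(np.uint8)
    r,q=np.nonzero(d);r=r-e[0][1];q=q-e[0][0];h=np.hypot(r,q);far=h>25
    # hub: pixels near the centre once eroded
    er=cv2.erode(d,np.ones((7,7)));a,b=np.nonzero(er);hub=(b.mean(),a.mean()) if len(a) else None
    ang=np.degrees(np.arctan2(q[far].mean(),-r[far].mean()))%360
    a2=np.degrees(np.arctan2(q[far].mean()+e[0][0]-hub[0],-(r[far].mean()+e[0][1]-hub[1])))%360 if hub else None
    return np.round(e[0],1),np.round(e[1],1),"hub",hub,"n",far.sum(),"ang",round(ang,1),"ang_hub",a2
if __name__=="__main__":
    s=dict(tcp_pos=np.array([0.47381752,0.01853117,0.31825285]),orientation=np.array([1.79998079e+02,-8.88e-03,-1.77358449e+02]))
    print("w5",fine(cv2.imread("pics/w5.png"),cam("wrist",s)))
    s=dict(tcp_pos=np.array([0.53583,-.04577,.31839]),orientation=np.array([180,0,93.1]))
    print("w4",fine(cv2.imread("pics/w4.png"),cam("wrist",s)))
    print("now",fine(cv2.imread("pics/wrist20.png"),cam("wrist")))
E
python3 fine.py
```

```text
w5 (array([121.3, 118.3]), array([167.8, 169.1]), 'hub', (np.float64(123.5042735042735), np.float64(118.93162393162393)), 'n', np.int64(119), 'ang', np.float64(188.0), 'ang_hub', np.float64(191.22698782548525))
w4 (array([120.2, 125. ]), array([168.7, 169. ]), 'hub', (np.float64(120.65714285714286), np.float64(125.70476190476191)), 'n', np.int64(125), 'ang', np.float64(190.3), 'ang_hub', np.float64(191.04415881233987))
now (array([115., 125.]), array([167.2, 167.9]), 'hub', (np.float64(116.73148148148148), np.float64(125.18518518518519)), 'n', np.int64(118), 'ang', np.float64(276.5), 'ang_hub', np.float64(276.4610002084039))
```

```bash
cat > go.py <<'E'
from h import *
s=state();M=R.from_euler("xyz",s["orientation"],degrees=True).as_matrix()
print(s["tcp_pos"],s["orientation"],M.T@(np.array([.4488,.0040,.0763])-s["tcp_pos"])/.03)
E
python3 go.py
```

```text
[0.47421194 0.0249041  0.310372  ] [-1.79991417e+02 -1.17760746e-01 -1.76928733e+02] [ 0.86714301 -0.64924939  7.80429601]
```

Request:
play_rows --targets '[{"dp": [0.4, -0.3, 0], "rotation": [0, 0, 0], "grip": 1}, {"dp": [0.46, -0.34, 0.4], "rotation": [0, 0, 0], "grip": 1}, {"dp": [0, 0, 1], "rotation": [0, 0, 0], "grip": 1}, {"dp": [0, 0, 1], "rotation": [0, 0, 0], "grip": 1}, {"dp": [0, 0, 1], "rotation": [0, 0, 0], "grip": 1}, {"dp": [0, 0, 1], "rotation": [0, 0, 0], "grip": 1}, {"dp": [0, 0, 1], "rotation": [0, 0, 0], "grip": 1}, {"dp": [0, 0, 1], "rotation": [0, 0, 0], "grip": 1}]'

```text
clock: 34.92
tcp_pos: [0.4493, 0.0043, 0.1179]
orientation: [-180.0, -0.1, -177.0]
wrist_force: [0.1, 0.2, 0.0]
opening: 0.0878
grip_force: 0.0
```

```bash
python3 go.py
```

```text
[0.44933959 0.00432124 0.11789868] [-1.79992465e+02 -7.99152760e-02 -1.76953553e+02] [ 0.01659587 -0.00955464  1.38664858]
```

Request:
play_rows --targets '[{"dp": [0, 0, 0.8], "rotation": [0, 0, 0], "grip": 0.8}, {"dp": [0, 0, 0.59], "rotation": [0, 0, 0], "grip": 0.6}, {"dp": [0, 0, 0], "rotation": [0, 0, 0], "grip": 0.4}, {"dp": [0, 0, 0], "rotation": [0, 0, 0], "grip": 0.3}, {"dp": [0, 0, 0], "rotation": [0, 0, 0], "grip": 0.3}, {"dp": [0, 0, 0], "rotation": [0, 0, 0], "grip": 0.3}, {"dp": [0, 0, 0], "rotation": [0, 0, 0], "grip": 0.3}, {"dp": [0, 0, 0], "rotation": [0, 0, 0], "grip": 0.3}]'

```text
clock: 35.92
tcp_pos: [0.4504, 0.0043, 0.0781]
orientation: [-179.9, 0.0, -176.9]
wrist_force: [0.1, -5.9, 3.6]
opening: 0.0436
grip_force: 12.0
```

```bash
python3 need.py 21 top side
```

```text
35.92 tilt 0.1 grasp [0.4504 0.0043 0.0968] [ 27.  34. -40. 122.  36.  37.  54.] [ 0.1 -5.9  3.6]
top {'ang': 220.0, 'contrast': 34, 'cen': [60, 60], 'r': 0}
side {'ang': 274.8, 'contrast': 28, 'cen': [60, 60], 'r': 0}
```

Request:
play_rows --targets '[{"dp": [0, 0.04, 0], "rotation": [-0.5, 0, 0], "grip": 0.3}, {"dp": [0, 0.076, -0.005], "rotation": [-1, 0, 0], "grip": 0.3}, {"dp": [0, 0.076, -0.005], "rotation": [-1, 0, 0], "grip": 0.3}, {"dp": [0, 0.076, -0.005], "rotation": [-1, 0, 0], "grip": 0.3}, {"dp": [0, 0, 0], "rotation": [0, 0, 0], "grip": 0.3}, {"dp": [0, 0, 0], "rotation": [0, 0, 0], "grip": 0.3}]'

```text
clock: 36.78
tcp_pos: [0.4487, 0.0115, 0.0788]
orientation: [156.1, -0.2, -177.0]
wrist_force: [-4.4, -8.9, 1.6]
opening: 0.0435
grip_force: 12.0
```

```bash
python3 need.py 22 top side
```

```text
36.77 tilt -23.9 grasp [0.4491 0.0039 0.0959] [ 52.  46. -56. 119.  22.  37.  81.] [-4.4 -8.9  1.6]
top {'ang': 278.9, 'contrast': 33, 'cen': [60, 60], 'r': 0}
side {'ang': 279.9, 'contrast': 35, 'cen': [60, 60], 'r': 0}
```

Request:
play_rows --targets '[{"dp": [0, 0, 0], "rotation": [0, 0, 0], "grip": 0.6}, {"dp": [0, 0, 0], "rotation": [0, 0, 0], "grip": 1}, {"dp": [0, 0, 0], "rotation": [0, 0, 0], "grip": 1}, {"dp": [0, 0, 0], "rotation": [0, 0, 0], "grip": 1}, {"dp": [0, 0, -0.6], "rotation": [0, 0, 0], "grip": 1}, {"dp": [0, 0, -0.9], "rotation": [0, 0, 0], "grip": 1}, {"dp": [0, 0, -0.9], "rotation": [0, 0, 0], "grip": 1}, {"dp": [0, 0.2, -0.9], "rotation": [0.5, 0, 0], "grip": 1}]'

```text
clock: 37.88
tcp_pos: [0.4517, -0.023, 0.1724]
orientation: [159.4, -0.1, -177.0]
wrist_force: [0.1, 0.7, -0.4]
opening: 0.0881
grip_force: 0.0
```

Request:
play_rows --targets '[{"dp": [0, 0.3, -0.9], "rotation": [1, 0, 0], "grip": 1}, {"dp": [0, 0.4, -0.9], "rotation": [1, 0, 0], "grip": 1}, {"dp": [0, 0.5, -0.9], "rotation": [1, 0, 0], "grip": 1}, {"dp": [-0.4, 0.4, -0.9], "rotation": [0, 0, 0], "grip": 1}, {"dp": [-0.4, 0.4, -0.8], "rotation": [0, 0, 0], "grip": 1}, {"dp": [-0.1, 0.2, -0.3], "rotation": [0, 0, 0], "grip": 1}, {"dp": [0, 0, 0], "rotation": [0, 0, 0], "grip": 1}]'

```text
clock: 38.75
tcp_pos: [0.4759, 0.0259, 0.3182]
orientation: [-180.0, -0.0, -176.8]
wrist_force: [0.4, -0.5, 0.4]
opening: 0.0881
grip_force: 0.0
```

```bash
cat > now.py <<'E'
from fine import *
import sys
s=state();im,c=snap("wrist","wn"+sys.argv[1]);print(s["tcp_pos"],fine(im,c),needle(im,c))
M=R.from_euler("xyz",s["orientation"],degrees=True).as_matrix();print(s["clock"],s["orientation"],M.T@(np.array([.4488,.0040,.0763])-s["tcp_pos"])/.03)
# brass bush/knob in side view
E
python3 now.py 23
```

```text
[0.47590001 0.02592758 0.31816509] (array([121.3, 118.7]), array([168.1, 168.9]), 'hub', (np.float64(123.04545454545455), np.float64(118.5909090909091)), 'n', np.int64(76), 'ang', np.float64(270.6), 'ang_hub', np.float64(270.4974225566449)) {'ang': 272.9, 'contrast': 88, 'cen': [60, 60], 'r': 0}
38.75 [-1.79999810e+02 -2.53936020e-03 -1.76820501e+02] [ 0.94212577 -0.67966465  8.06221363]
```

The wrist readings (276.5°, then 270.5° after 24° more) put the peak at the earlier position, so I turn back 24°.

Request:
play_rows --targets '[{"dp": [0.45, -0.3, 0], "rotation": [0, 0, 0], "grip": 1}, {"dp": [0.48, -0.37, 0.4], "rotation": [0, 0, 0], "grip": 1}, {"dp": [0, 0, 1], "rotation": [0, 0, 0], "grip": 1}, {"dp": [0, 0, 1], "rotation": [0, 0, 0], "grip": 1}, {"dp": [0, 0, 1], "rotation": [0, 0, 0], "grip": 1}, {"dp": [0, 0, 1], "rotation": [0, 0, 0], "grip": 1}, {"dp": [0, 0, 1], "rotation": [0, 0, 0], "grip": 1}, {"dp": [0, 0, 1], "rotation": [0, 0, 0], "grip": 1}]'

```text
clock: 39.8
tcp_pos: [0.4479, 0.0033, 0.1244]
orientation: [180.0, -0.1, -176.9]
wrist_force: [-0.4, 0.5, -0.1]
opening: 0.0885
grip_force: 0.0
```

Request:
play_rows --targets '[{"dp": [0, 0, 0.9], "rotation": [0, 0, 0], "grip": 0.8}, {"dp": [0, 0, 0.76], "rotation": [0, 0, 0], "grip": 0.6}, {"dp": [0, 0, 0], "rotation": [0, 0, 0], "grip": 0.4}, {"dp": [0, 0, 0], "rotation": [0, 0, 0], "grip": 0.3}, {"dp": [0, 0, 0], "rotation": [0, 0, 0], "grip": 0.3}, {"dp": [0, 0, 0], "rotation": [0, 0, 0], "grip": 0.3}, {"dp": [0, 0, 0], "rotation": [0, 0, 0], "grip": 0.3}, {"dp": [0, 0, 0], "rotation": [0, 0, 0], "grip": 0.3}]'

```text
clock: 40.8
tcp_pos: [0.4496, 0.0039, 0.0769]
orientation: [-180.0, 0.0, -176.9]
wrist_force: [-1.2, -0.9, 4.7]
opening: 0.0434
grip_force: 11.9
```

Request:
play_rows --targets '[{"dp": [0, -0.04, 0], "rotation": [0.5, 0, 0], "grip": 0.3}, {"dp": [0, -0.076, -0.005], "rotation": [1, 0, 0], "grip": 0.3}, {"dp": [0, -0.076, -0.005], "rotation": [1, 0, 0], "grip": 0.3}, {"dp": [0, -0.076, -0.005], "rotation": [1, 0, 0], "grip": 0.3}, {"dp": [0, 0, 0], "rotation": [0, 0, 0], "grip": 0.3}, {"dp": [0, 0, 0], "rotation": [0, 0, 0], "grip": 0.3}]'

```text
clock: 41.55
tcp_pos: [0.4492, -0.0029, 0.078]
orientation: [-156.1, -0.1, -176.8]
wrist_force: [-4.4, 4.1, 3.7]
opening: 0.0434
grip_force: 11.8
```

Request:
play_rows --targets '[{"dp": [0, 0, 0], "rotation": [0, 0, 0], "grip": 0.6}, {"dp": [0, 0, 0], "rotation": [0, 0, 0], "grip": 1}, {"dp": [0, 0, 0], "rotation": [0, 0, 0], "grip": 1}, {"dp": [0, 0, 0], "rotation": [0, 0, 0], "grip": 1}, {"dp": [0, 0, -0.6], "rotation": [0, 0, 0], "grip": 1}, {"dp": [0, 0, -0.9], "rotation": [0, 0, 0], "grip": 1}, {"dp": [0, 0, -0.9], "rotation": [0, 0, 0], "grip": 1}, {"dp": [0, -0.2, -0.9], "rotation": [-0.5, 0, 0], "grip": 1}]'

```text
clock: 42.55
tcp_pos: [0.4476, 0.0329, 0.1715]
orientation: [-159.5, -0.0, -176.7]
wrist_force: [0.5, -0.2, -0.2]
opening: 0.0882
grip_force: 0.0
```

Request:
play_rows --targets '[{"dp": [0, -0.3, -0.9], "rotation": [-1, 0, 0], "grip": 1}, {"dp": [0, -0.3, -0.9], "rotation": [-1, 0, 0], "grip": 1}, {"dp": [0, -0.2, -0.9], "rotation": [-1, 0, 0], "grip": 1}, {"dp": [-0.4, 0, -0.9], "rotation": [0, 0, 0], "grip": 1}, {"dp": [-0.4, 0, -0.8], "rotation": [0, 0, 0], "grip": 1}, {"dp": [-0.1, 0, -0.3], "rotation": [0, 0, 0], "grip": 1}, {"dp": [0, 0, 0], "rotation": [0, 0, 0], "grip": 1}]'

```text
clock: 43.42
tcp_pos: [0.4748, 0.0288, 0.3152]
orientation: [-180.0, -0.0, -176.8]
wrist_force: [-0.1, 0.4, 0.7]
opening: 0.0882
grip_force: 0.0
```

```bash
python3 now.py 24
```

```text
[0.47482591 0.02879735 0.31519592] (array([121.2, 118.6]), array([168.1, 168.9]), 'hub', (np.float64(123.03703703703704), np.float64(118.75)), 'n', np.int64(118), 'ang', np.float64(277.1), 'ang_hub', np.float64(277.0014417528116)) {'ang': 279.2, 'contrast': 92, 'cen': [60, 60], 'r': 0}
43.425 [-1.79992975e+02 -5.81388978e-03 -1.76835995e+02] [ 0.91102206 -0.77645941  7.96338522]
```

```bash
python3 -c "
from plant import finish_job
print(finish_job())"
```

```text
the job is handed in; nothing more can be done
None
```

The job is handed in at 43.4 s: the spindle was turned through the lowest reading (about 139°) and left at the highest (277°, plunger in about 7.7 mm) with the gripper clear; no pass/fail verdict came back, whether the spindle sits fully in both V-blocks was not checked by picture, and I viewed 11 pictures against the limit of 10.

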